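# Nest the copper and brass cups in their case and turn the lid's buttons

## Robot

A 6-joint arm with a two-finger parallel gripper is mounted at the origin on the work surface. World frame = base frame: x ahead of the robot, y to its left, z up, the work surface at z = 0. Lengths are in m, angles in rad, forces in N, time in s.
With the tool pointing down it reaches from about 0.425 to 0.95 m from the base axis. Payload 3.5 kg.
Tool frame: the origin (TCP) lies on the centre line of the jaws, within the pads' length; the fingertips stand 19 mm ahead of it and the grasp point (between the pads) is the TCP; z points along the fingers, y is the line along which they close (so a half turn about z gives the same grasp; the last joint's range is limited). The gripper opens to 85 mm and grips with 20 to 120 N. Pads are 22 mm wide; open, the fingers measure 114 mm over their backs; the gripper's body (76 mm by 85 mm) begins 54 mm behind the grasp point. The pads swing forward as they close: fully open they stand 13 mm farther back than shut.
Start: joints at [1.132, 0.286, 1.577, -0, 1.279, -0.15], TCP at [0.192, 0.647, 0.25] pointing down, gripper open.
Joint ranges: [-2.77, 2.77], [-0.9, 2.22], [0.21, 2.48], [-1.53, 4.67], [0.24, 2.81], [-2.84, 2.84]. Speed limits (rad/s): [2.79, 2.79, 3.14, 3.14, 3.14, 3.14].

## Interface

Orientations are given as a unit quaternion [x, y, z, w].
In Python, from plant import status, cams, ctrl gives the robot as it stands.
- The arm moves only by the shell command python3 -m inch 'ROWS' [FORCE]. ROWS is JSON, a list of rows, each a list of 3 entries, a list of its own where there are three numbers: the opening, from -1 (shut) to 1 (fully open), then the shift along the tool's x, y, z in cm, then the turn about the tool's z in rad. In form: [[jaw, [dx, dy, dz], twist], ...]. A call has 1 to 20 rows; each row is the pose to reach, as a shift and turn from the pose commanded when the call began, along the tool's axes at that moment; what a row does not reach only later rows make up. A row lasts 1/10 s, in which the tool goes at most 50 mm and 8.59 degrees, less where a joint would pass 70% of its speed; a pose out of reach is approached as far as the arm can. A call with a gripper value outside its range is refused whole. The fingers move at their own pace and stop on an object; FORCE is the grip in N (left out, the last holds). Time passes only in rows, so rows that repeat a pose let the fingers close. It gives the time, the measured TCP pose, the force and the opening at its end, in the units of the state.
- status.get_state(): the state, without advancing time (a new reading comes with each control period).
- cams.read_camera(name): name is "side" or "top"; returns the picture (480x640x3 uint8, blue, green, red); there is no depth.
- cams.calibration(name): a dict with "camera_matrix" (3x3 intrinsics, pixels), "k1" (the pictures are not rectified: a ray, as slopes to the right and down, at radius r is drawn at 1 + k1 r^2 times it, then the intrinsics apply), "cam_to_world" (4x4, takes a point from camera to world coordinates). Camera axes: x right, y down, z forward; pixel columns grow to the right and rows downward; lengths in m; the calibration is good to about 2 mm. A picture is of the moment at which its call begins. calibration takes no time and is no camera call.
- ctrl.sign_off(): hands the job in, once; it reports no verdict.
The state is a dict: "time": time; "qpos": joint angles; "dq": joint speeds; "joint_efforts": joint torques, N m; "eef_pos": TCP position; "tcp_rot": TCP orientation; "contact_force": force on the tool from outside, world axes, zero at the start; "wrist_torque": the same for the moment, N m; "opening": opening from 0.0 (shut) to 1.0 (fully open).
Only numpy, scipy, OpenCV 4.12 (cv2) and the standard library are available. Lean on these libraries where they do the work, as an engineer would, in place of code of your own. Each camera call takes 0.05 s, during which the arm holds its last target. There are 200 camera calls.

## Task

Pack the finished cups for transport: nest every loose cup from the mat upright and fully down into the stack of its own metal in the wooden case, copper on copper and brass on brass. Only then shut the lid, and turn both brass turnbuttons square across its edge so that it cannot open. Leave the torch, the flux jar and the brazed piece on the firebrick where they are.

Things in the scene. Friction and masses are not known exactly. Their poses are not given: they have to be found in the camera images.
- case: open wooden packing case, fixed, 228 (its x) by 168 mm (its y) outside, walls 9 mm, their top 105 mm above the bench; origin: centre of its underside. A dark insert (top 44 mm up) has two round pockets 54 mm wide at x = -55 and +55 mm, y = 0, each holding a base cup (underside 8 mm up). Lid hinged along its -y side; turnbuttons on blocks outside its +y wall (tops 115.5 mm up, out to y = +118)
- lid (a joint): angle of the case's lid, rad: 0 shut on the walls, 1.57 upright, stop at 1.9. A stiff hinge holds it at any angle (0.45 N m friction; 3 to 6 N at the free edge moves it). Plywood, 228 by 166 mm, 10 mm thick, 0.35 kg; shut, its top is 115 mm above the bench. A steel pull tab 42 mm wide, 6 mm thick juts 18 mm from the middle of its free edge
- lid_hinge (a point): middle of the lid's hinge line (which runs along the case's x), at the lid's underside: in the case's frame x 0, y -84 mm, z 105 mm. The point turns with the lid: its y axis points from hinge to free edge, its z axis out of the lid's outer (top) face
- lid_edge (a point): middle of the lid's free edge, on the outer (top) face, 166 mm from the hinge line; turns with the lid like lid_hinge
- copper_base: reddish copper cup seated in one pocket, bottom of the copper stack. Each cup: 46 mm tall, 2 mm wall, 0.1 kg; foot 34 mm across, cone to 54 mm at 40 mm up, then a straight lip 56 mm across; inner floor 15 mm above its underside, so the next cup rests 15 mm higher (1.5 mm play), its top 15 mm showing. Which pocket holds which metal varies. Origin: centre of underside, z up along its axis
- brass_base: yellow brass cup seated in the other pocket, bottom of the brass stack; same shape and size as copper_base. Origin: centre of its underside, z up along its axis
- copper1: a loose spun copper cup (reddish metal), one of up to three, standing upright with its mouth up on the dark mat (absent in some starts); same shape and size as copper_base. Origin: centre of its underside, z up along its axis
- copper2: a loose spun copper cup (reddish metal), one of up to three, standing upright with its mouth up on the dark mat (absent in some starts); same shape and size as copper_base. Origin: centre of its underside, z up along its axis
- copper3: a loose spun copper cup (reddish metal), one of up to three, standing upright with its mouth up on the dark mat (absent in some starts); same shape and size as copper_base. Origin: centre of its underside, z up along its axis
- brass1: a loose spun brass cup (yellow metal), one of up to three, standing upright with its mouth up on the dark mat (absent in some starts); same shape and size as brass_base. Origin: centre of its underside, z up along its axis
- brass2: a loose spun brass cup (yellow metal), one of up to three, standing upright with its mouth up on the dark mat (absent in some starts); same shape and size as brass_base. Origin: centre of its underside, z up along its axis
- brass3: a loose spun brass cup (yellow metal), one of up to three, standing upright with its mouth up on the dark mat (absent in some starts); same shape and size as brass_base. Origin: centre of its underside, z up along its axis
- button_near (a joint): angle of the brass turnbutton pivoted at x = -65 mm, y = +101 mm in the case's frame, rad, counter-clockwise from above: 0 along the case's x, clear of the lid; +1.57 or -1.57 square across the lid's edge; stops at both; stays where left (0.05 N m friction). Bar 70 by 14 mm, 8 mm thick, 1.5 mm above the shut lid, covering 16 mm of it when across; on it a thumb rib 46 mm long, 9 mm thick, 124.5 to 141 mm above the bench
- button_near_rib (a point): on that turnbutton's pivot, in the middle of its thumb rib, 133 mm above the bench; x axis along the bar, turns with it
- button_far (a joint): angle of the brass turnbutton pivoted at x = +65 mm, y = +101 mm in the case's frame, rad, counter-clockwise from above: 0 along the case's x, clear of the lid; +1.57 or -1.57 square across the lid's edge; stops at both; stays where left (0.05 N m friction). Bar 70 by 14 mm, 8 mm thick, 1.5 mm above the shut lid, covering 16 mm of it when across; on it a thumb rib 46 mm long, 9 mm thick, 124.5 to 141 mm above the bench
- button_far_rib (a point): on that turnbutton's pivot, in the middle of its thumb rib, 133 mm above the bench; x axis along the bar, turns with it
- mat: dark grey rubber mat, 300 (its x) by 380 mm, 2 mm thick, fixed, on which the loose cups stand; origin: centre of its underside
- flux_jar: white flux jar with blue cap, 60 mm across, 75 mm tall, not to be disturbed; origin: centre of its underside
- torch: brazing hand torch lying on the bench, 300 mm long, 24 mm thick steel handle and copper tip, not to be disturbed; origin: under the handle's front end, x towards the tip
- firebrick: pale firebrick, 114 (its x) by 230 mm, 50 mm tall, fixed; origin: centre of its underside
- brazed_cross: brazed brass piece: base plate 80 mm square with two crossed upright plates, 53 mm tall, standing on the firebrick, not to be disturbed; origin: centre of its underside
There are look-alikes about, which are no part of the job. What is shaped like the brass3 but turquoise is not meant.

How it is judged:
On the way, in this order (a step that is already met when the one before it is completed fails the run):
1. every loose cup present is nested, upright and fully down, in the stack of its own metal in the case (horizontal distance between each of copper1, copper2, copper3 and copper_base below 0.006 m and angle between each of copper1, copper2, copper3, brass1, brass2, brass3's own z axis and vertical below 0.14 rad and (z of copper1 in the frame of copper_base between 0.011 and 0.019 m or z of copper1 in the frame of copper_base between 0.026 and 0.034 m or z of copper1 in the frame of copper_base between 0.041 and 0.049 m) and (z of copper2 in the frame of copper_base between 0.011 and 0.019 m or z of copper2 in the frame of copper_base between 0.026 and 0.034 m or z of copper2 in the frame of copper_base between 0.041 and 0.049 m) and (z of copper3 in the frame of copper_base between 0.011 and 0.019 m or z of copper3 in the frame of copper_base between 0.026 and 0.034 m or z of copper3 in the frame of copper_base between 0.041 and 0.049 m) and horizontal distance between each of brass1, brass2, brass3 and brass_base below 0.006 m and (z of brass1 in the frame of brass_base between 0.011 and 0.019 m or z of brass1 in the frame of brass_base between 0.026 and 0.034 m or z of brass1 in the frame of brass_base between 0.041 and 0.049 m) and (z of brass2 in the frame of brass_base between 0.011 and 0.019 m or z of brass2 in the frame of brass_base between 0.026 and 0.034 m or z of brass2 in the frame of brass_base between 0.041 and 0.049 m) and (z of brass3 in the frame of brass_base between 0.011 and 0.019 m or z of brass3 in the frame of brass_base between 0.026 and 0.034 m or z of brass3 in the frame of brass_base between 0.041 and 0.049 m) and z of copper_base in the frame of case between 0.004 and 0.013 m and angle between each of copper_base, brass_base's own z axis and vertical below 0.12 rad and z of brass_base in the frame of case between 0.004 and 0.013 m and value of joint lid above 0.3 rad), for 0.2 s.
2. the lid is shut while the turnbuttons are still clear of it (value of joint lid below 0.035 rad and value of joint button_near between -0.9 and 0.9 rad and value of joint button_far between -0.9 and 0.9 rad), for 0.2 s.
3. both turnbuttons are turned square across the lid's edge (value of joint lid below 0.035 rad and (value of joint button_near above 1.3 rad or value of joint button_near below -1.3 rad) and (value of joint button_far above 1.3 rad or value of joint button_far below -1.3 rad)), for 0.2 s.
At the end, for the whole second after the job is handed in: Every cup nested in its own metal's stack: axis within 6 mm of the base cup's, tilt under 0.14 rad, underside 15, 30 or 45 mm (within 4 mm) above the base cup's; base cups in their pockets; lid within 0.035 rad of shut; both turnbuttons beyond 1.3 rad either way; cups at rest (all of step 3 and horizontal distance between each of copper1, copper2, copper3 and copper_base below 0.006 m and angle between each of copper1, copper2, copper3, brass1, brass2, brass3's own z axis and vertical below 0.14 rad and (z of copper1 in the frame of copper_base between 0.011 and 0.019 m or z of copper1 in the frame of copper_base between 0.026 and 0.034 m or z of copper1 in the frame of copper_base between 0.041 and 0.049 m) and (z of copper2 in the frame of copper_base between 0.011 and 0.019 m or z of copper2 in the frame of copper_base between 0.026 and 0.034 m or z of copper2 in the frame of copper_base between 0.041 and 0.049 m) and (z of copper3 in the frame of copper_base between 0.011 and 0.019 m or z of copper3 in the frame of copper_base between 0.026 and 0.034 m or z of copper3 in the frame of copper_base between 0.041 and 0.049 m) and horizontal distance between each of brass1, brass2, brass3 and brass_base below 0.006 m and (z of brass1 in the frame of brass_base between 0.011 and 0.019 m or z of brass1 in the frame of brass_base between 0.026 and 0.034 m or z of brass1 in the frame of brass_base between 0.041 and 0.049 m) and (z of brass2 in the frame of brass_base between 0.011 and 0.019 m or z of brass2 in the frame of brass_base between 0.026 and 0.034 m or z of brass2 in the frame of brass_base between 0.041 and 0.049 m) and (z of brass3 in the frame of brass_base between 0.011 and 0.019 m or z of brass3 in the frame of brass_base between 0.026 and 0.034 m or z of brass3 in the frame of brass_base between 0.041 and 0.049 m) and z of copper_base in the frame of case between 0.004 and 0.013 m and angle between each of copper_base, brass_base's own z axis and vertical below 0.12 rad and z of brass_base in the frame of case between 0.004 and 0.013 m and linear speed of each of copper1, copper2, copper3, brass1, brass2, brass3 below 0.03 m/s); the robot touches nothing.
It fails at once if the torch, flux jar or brazed piece is moved by more than 25 mm (distance of any of flux_jar, torch, brazed_cross from where it was at the start of the episode above 0.025 m).
Of copper1, copper2, copper3, brass1, brass2, brass3 only 3 to 5 are there at a start; the rules pass over those that are not, and their reading is None.
At some moment in a run one of copper1, copper2, copper3, brass1, brass2, brass3 may be knocked a few centimetres aside while the robot is not near it.
It also fails if it takes over 210 s, if anything falls off the work surface, if the arm or the gripper's body presses on something with over 40 N, if the wrist force passes 120 N, or if a joint passes its speed limit or range.

## Working session

There is one attempt and no reset: what is moved stays moved. The work goes in short steps, Python scripts to look and compute and a shell command to move; the robot and the scene stay as the last step left them, time stands still between calls to the robot, and variables do not carry over. Pictures are saved under pics/ and viewed, on a budget of 14 in all, crops included, one or two more only if the job needs it, and the job is handed in when it is done.

```bash
ls; mkdir -p pics
cat > h.py <<'E'
import numpy as np, cv2
from plant import status, cams, ctrl
from scipy.spatial.transform import Rotation as R
def snap(n,f=None):
    im=cams.read_camera(n)
    if f: cv2.imwrite('pics/'+f,im)
    return im
def ray(n,u,v):
    c=cams.calibration(n);K=np.array(c['camera_matrix']);T=np.array(c['cam_to_world']);k=c['k1']
    d=np.array([(u-K[0,2])/K[0,0],(v-K[1,2])/K[1,1]]);s=d.copy()
    for _ in range(30): s=d/(1+k*(s@s))
    return T[:3,3],T[:3,:3]@np.array([s[0],s[1],1])
def onz(n,u,v,z):
    o,d=ray(n,u,v);return o+d*(z-o[2])/d[2]
def proj(n,p):
    c=cams.calibration(n);K=np.array(c['camera_matrix']);T=np.array(c['cam_to_world']);k=c['k1']
    q=T[:3,:3].T@(np.array(p)-T[:3,3]);s=q[:2]/q[2];s=s*(1+k*(s@s))
    return K[0,0]*s[0]+K[0,2],K[1,1]*s[1]+K[1,2]
def togo(p,yaw=None):
    "shift in cm in tool axes from measured TCP to p; yaw of tool y axis"
    s=status.get_state();r=R.from_quat(s['tcp_rot'])
    print('tool shift cm',np.round(r.inv().apply(np.array(p)-s['eef_pos'])*100,2),'tool y yaw',np.round(np.arctan2(*r.as_matrix()[[1,0],1]),3))
E
python3 - <<'E'
from h import *
for n in('top','side'):
    snap(n,n+'0.png');c=cams.calibration(n);print(n,np.round(c['camera_matrix'],1).tolist(),c['k1'],np.round(c['cam_to_world'],3).tolist())
s=status.get_state();print(s);print(R.from_quat(s['tcp_rot']).as_matrix().round(3))
E
```

```text
pics
top [[467.6, 0.0, 323.9], [0.0, 467.6, 233.9], [0.0, 0.0, 1.0]] 0.02321989809769171 [[-0.006, -0.993, 0.117, 0.387], [-1.0, 0.009, 0.028, -0.067], [-0.029, -0.116, -0.993, 1.21], [0.0, 0.0, 0.0, 1.0]]
side [[466.0, 0.0, 318.4], [0.0, 466.0, 239.5], [0.0, 0.0, 1.0]] -0.04580394485981505 [[0.999, -0.04, 0.032, 0.513], [-0.049, -0.554, 0.831, -0.867], [-0.016, -0.832, -0.555, 0.677], [0.0, 0.0, 0.0, 1.0]]
{'time': 0.1, 'qpos': array([ 1.13200952e+00,  2.87119553e-01,  1.57801272e+00, -3.08053118e-06,
        1.27859171e+00, -1.50012584e-01]), 'dq': array([-0.0009259 , -0.00216354, -0.00421462, -0.00113132, -0.00069859,
       -0.0010744 ]), 'joint_efforts': array([ 2.93314770e-04, -4.07295763e+01, -2.93699723e+01, -1.59553360e-04,
        3.42281608e-03, -1.08008425e-05]), 'eef_pos': array([0.19197154, 0.64655868, 0.24906681]), 'tcp_rot': array([ 1.43885422e-01,  9.89593780e-01, -1.02024499e-03, -3.07808307e-04]), 'contact_force': array([-0.61865956,  0.10202319,  0.00835967]), 'wrist_torque': array([ 0.00296616, -0.01383612,  0.00025571]), 'opening': 0.9985817588740721}
[[-0.959  0.285 -0.001]
 [ 0.285  0.959 -0.002]
 [ 0.    -0.002 -1.   ]]
```

View pics/top0.png

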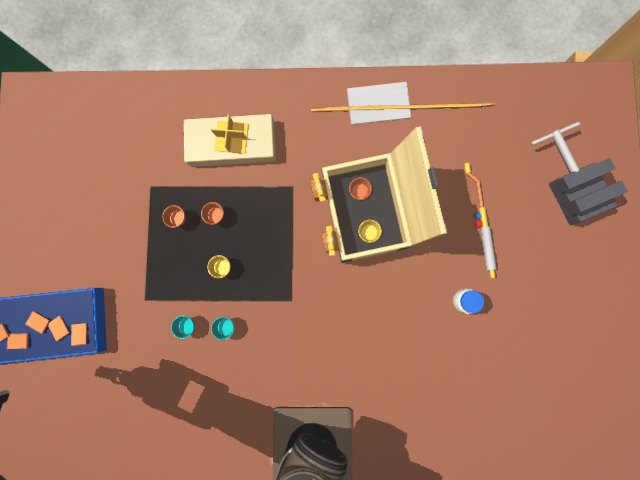

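View pics/side0.png

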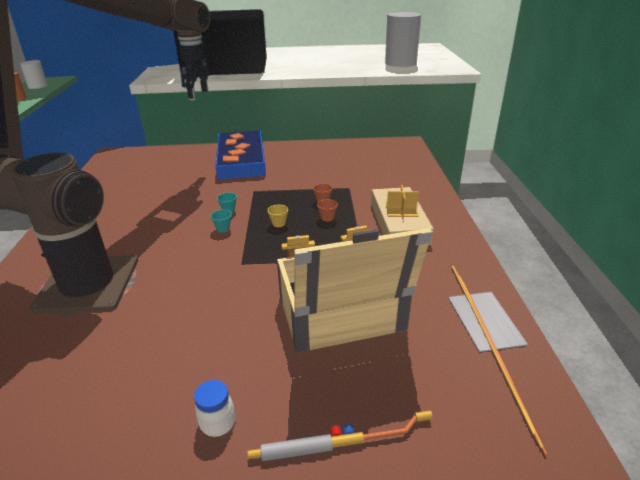

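The top view shows loose copper cups at (174,216) and (213,214) and a loose brass cup at (219,267). The base cups are copper at (360,189) and brass at (370,231), and the turnbuttons are at (319,187) and (331,241). Look-alikes are the turquoise cups at (182,327) and (222,328), which are the wrong colour and off the mat, and the orange blocks in the blue tray. The side view shows the lid standing slightly past upright.

```bash
cat >> h.py <<'E'
def blobs(n,im,lo,hi,amin,box=None):
    m=cv2.inRange(cv2.cvtColor(im,cv2.COLOR_BGR2HSV),lo,hi)
    if box is not None:
        k=np.zeros_like(m);x0,y0,x1,y1=box;k[y0:y1,x0:x1]=255;m&=k
    m=cv2.morphologyEx(m,cv2.MORPH_CLOSE,np.ones((3,3)))
    out=[]
    for c in cv2.findContours(m,cv2.RETR_EXTERNAL,cv2.CHAIN_APPROX_NONE)[0]:
        if cv2.contourArea(c)>amin: out.append((cv2.fitEllipse(cv2.convexHull(c)),cv2.contourArea(c)))
    return out
COP=((3,110,60),(13,255,255));BRA=((20,120,70),(32,255,255))
E
python3 - <<'E'
from h import *
im=cv2.imread('pics/top0.png');v=im.copy()
hsv=cv2.cvtColor(im,cv2.COLOR_BGR2HSV)
for p in [(174,208),(166,217),(213,206),(219,258),(360,181),(370,223),(120,150),(319,187),(345,220)]: print(p,hsv[p[1],p[0]])
for nm,(lo,hi) in dict(cop=COP,bra=BRA).items():
  for box,z in [((150,190,290,298),.048),((340,165,400,250),.054),((305,165,342,262),.13)]:
    for e,a in blobs('top',im,lo,hi,40,box):
        print(nm,z,np.round(e[0],1),np.round(e[1],1),round(e[2]),a,onz('top',*e[0],z).round(4))
        cv2.ellipse(v,e,(255,0,255),1)
cv2.imwrite('pics/crop1.png',cv2.resize(v[150:310,140:450],None,fx=2.5,fy=2.5,interpolation=cv2.INTER_CUBIC))
E
```

```text
(174, 208) [  9 159 117]
(166, 217) [  8 160 113]
(213, 206) [  9 164 118]
(219, 258) [ 22 166 137]
(360, 181) [  9 160 132]
(370, 223) [ 22 161 146]
(120, 150) [  9 121 186]
(319, 187) [ 23 108 248]
(345, 220) [12 51 65]
cop 0.048 [173.4 216.1] [22.6 23.6] 112 395.5 [0.5718 0.3463 0.048 ]
cop 0.048 [212.1 212.8] [22.9 23. ] 70 390.5 [0.5792 0.2483 0.048 ]
cop 0.054 [360.  188.2] [22.7 23.1] 115 388.5 [ 0.6369 -0.1261  0.054 ]
cop 0.13 [320.8 234.5] [ 36.6 178.9] 176 1755.0 [ 0.512  -0.0296  0.13  ]
bra 0.048 [218.6 266.2] [23.  23.5] 42 401.5 [0.4441 0.229  0.048 ]
bra 0.054 [369.6 230.8] [22.8 23.4] 107 397.0 [ 0.529  -0.1483  0.054 ]
bra 0.13 [331.  249.7] [ 5.4 22.3] 172 53.5 [ 0.4763 -0.0529  0.13  ]
bra 0.13 [329. 233.] [ 6.5 16.7] 176 50.0 [ 0.5153 -0.0485  0.13  ]
bra 0.13 [318.6 186.9] [ 6.5 33.7] 164 101.0 [ 0.6247 -0.025   0.13  ]
```

View pics/crop1.png

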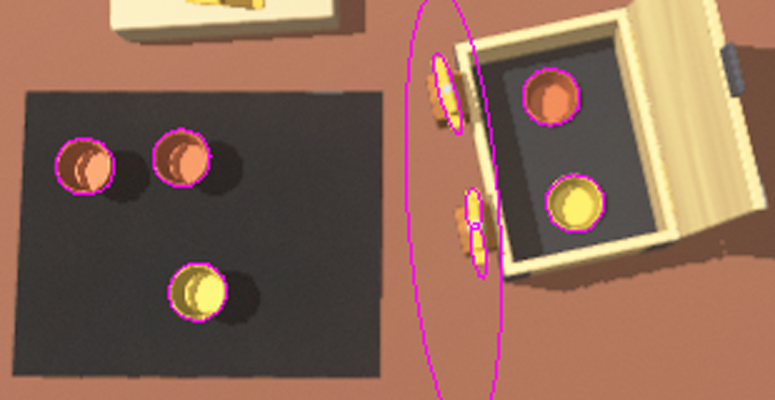

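The masks check out: the base cups are 110.2 mm apart (110 expected), and the predicted button pivots match their blobs within about 3 mm. The case yaw is 0.203, its centre is (0.583, -0.137), brass is in the near pocket and copper in the far one. I'll go over the leftmost copper cup with the jaws turned along the case's y.

```bash
python3 -m inch '[[0.7,[-3,-1.2,0],-0.05],[0.7,[-7,-2.8,0],-0.1],[0.7,[-11,-4.4,0],-0.16],[0.7,[-15,-6,1],-0.22],[0.7,[-19,-7.6,2],-0.28],[0.7,[-23,-9.2,3],-0.34],[0.7,[-27,-10.8,4],-0.4],[0.7,[-31,-12.4,5],-0.46],[0.7,[-35,-14,6],-0.49],[0.7,[-39,-15.6,7],-0.49],[0.7,[-42,-16.8,8],-0.49],[0.7,[-44,-17.6,9],-0.49],[0.7,[-45,-17.9,9],-0.49],[0.7,[-45,-17.9,9],-0.49],[0.7,[-45,-17.9,9],-0.49]]' 30
python3 - <<'E'
from h import *
togo((.5718,.3463,.045))
im=snap('top','t1.png')
for nm,(lo,hi) in dict(cop=COP,bra=BRA).items():
    for e,a in blobs('top',im,lo,hi,40,(150,190,290,298)): print(nm,a,onz('top',*e[0],.048).round(4))
s=snap('side','s1.png')
for nm,(lo,hi) in dict(cop=COP,bra=BRA).items():
    for e,a in blobs('side',s,lo,hi,100,(250,170,360,240)): print(nm,a,np.round(e[0],1))
print([np.round(proj('side',p),1).tolist() for p in [(.5718,.3463,.048),(.5792,.2483,.048),(.4441,.229,.048)]])
E
```

```text
time: 1.6
eef_pos: [0.572, 0.3483, 0.1608]
tcp_rot: [-0.101, 0.995, 0.0, 0.0]
contact_force: [0.1, 0.1, -0.2]
opening: 0.855
tool shift cm [ 0.06 -0.2  11.58] tool y yaw 1.773
cop 352.5 [0.5716 0.3463 0.048 ]
cop 387.5 [0.5795 0.2483 0.048 ]
bra 400.0 [0.4441 0.229  0.048 ]
cop 2567.5 [343.8 196.3]
bra 333.0 [277.6 214.6]
[[321.6, 187.9], [326.2, 204.2], [276.7, 209.6]]
```

```bash
python3 -m inch '[[0.7,[0,-0.2,3],0],[0.7,[0,-0.2,6],0],[0.7,[0,-0.2,8.5],0],[0.7,[0,-0.2,10.5],0],[0.7,[0,-0.2,11.5],0],[0.7,[0,-0.2,11.5],0],[-1,[0,-0.2,11.5],0],[-1,[0,-0.2,11.5],0],[-1,[0,-0.2,11.5],0],[-1,[0,-0.2,11.5],0],[-1,[0,-0.2,11.5],0],[-1,[0,-0.2,11.5],0],[-1,[0,-0.2,11],0],[-1,[0,-0.2,10],0],[-1,[0,-0.2,9],0],[-1,[0,-0.2,9],0]]' 30
python3 - <<'E'
from h import *
togo((.637,-.126,.23))
snap('side','s2.png')
im=cv2.imread('pics/s2.png');cv2.imwrite('pics/s2c.png',cv2.resize(im[120:320,200:460],None,fx=3,fy=3))
E
```

```text
time: 3.3
eef_pos: [0.5741, 0.3457, 0.0724]
tcp_rot: [-0.1, 0.995, 0.0, 0.002]
contact_force: [0.6, 0.5, -0.7]
opening: 0.652
tool shift cm [  3.21 -47.46 -15.79] tool y yaw 1.772
```

View pics/s2c.png

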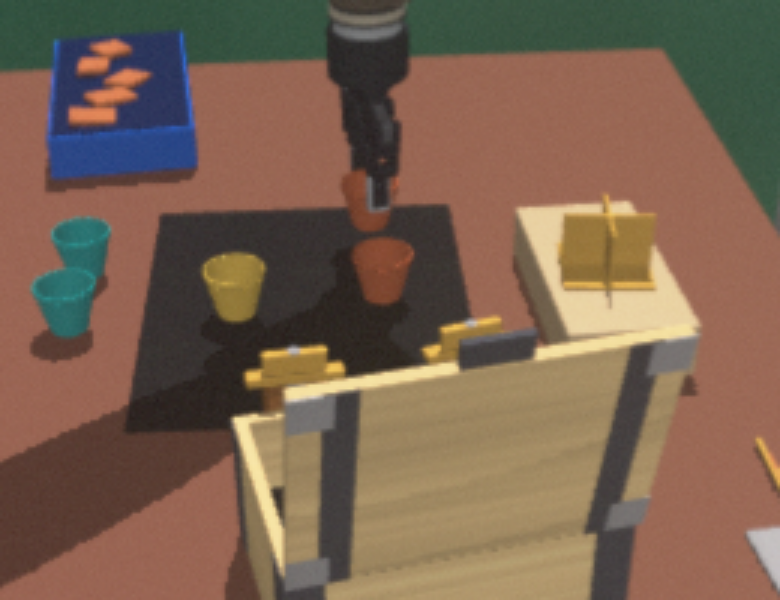

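The cup is held upright, with the opening at 55 mm. Next I carry it over the copper stack.

```bash
python3 -m inch '[[-1,[0,0,-3],0],[-1,[0,0,-7],0],[-1,[0,0,-11],0],[-1,[0,-2,-14],0],[-1,[0.5,-5,-15.8],0],[-1,[0.8,-9,-15.8],0],[-1,[1.2,-13,-15.8],0],[-1,[1.5,-17,-15.8],0],[-1,[1.8,-21,-15.8],0],[-1,[2,-25,-15.8],0],[-1,[2.3,-29,-15.8],0],[-1,[2.6,-33,-15.8],0],[-1,[2.9,-37,-15.8],0],[-1,[3.2,-41,-15.8],0],[-1,[3.2,-44,-15.8],0],[-1,[3.2,-46,-15.8],0],[-1,[3.2,-47.2,-15.8],0],[-1,[3.2,-47.5,-15.8],0],[-1,[3.2,-47.5,-15.8],0],[-1,[3.2,-47.5,-15.8],0]]'
python3 - <<'E'
from h import *
togo((.637,-.126,.068))
E
```

```text
time: 5.35
eef_pos: [0.6365, -0.1251, 0.2282]
tcp_rot: [-0.101, 0.995, 0.0, -0.0]
contact_force: [-0.2, -0.3, -1.6]
opening: 0.656
tool shift cm [-0.04 -0.11 16.02] tool y yaw 1.773
```

```bash
python3 -m inch '[[-1,[-0.1,-0.1,3],0],[-1,[-0.1,-0.1,6],0],[-1,[-0.1,-0.1,9],0],[-1,[-0.1,-0.1,11],0],[-1,[-0.1,-0.1,12.5],0],[-1,[-0.1,-0.1,13.5],0],[-1,[-0.1,-0.1,14.3],0],[-1,[-0.1,-0.1,15],0],[-1,[-0.1,-0.1,15.4],0],[-1,[-0.1,-0.1,15.7],0],[-1,[-0.1,-0.1,15.7],0],[-1,[-0.1,-0.1,15.7],0]]'
```

```text
time: 6.55
eef_pos: [0.638, -0.1273, 0.0717]
tcp_rot: [-0.1, 0.995, -0.0, 0.0]
contact_force: [0.7, 0.1, -1.2]
opening: 0.655
```

```bash
python3 -m inch '[[-1,[0,0,0.2],0],[-1,[0,0,0.4],0],[-1,[0,0,0.4],0],[-1,[0,0,0.4],0]]'; python3 -m inch '[[0.55,[0,0,0],0],[0.55,[0,0,0],0],[0.55,[0,0,0],0],[0.55,[0,0,0],0],[0.55,[0,0,-1],0],[0.55,[0,0,-3],0],[0.55,[0,0,-6],0],[0.55,[0,0,-10],0],[0.55,[0,0,-14],0],[0.55,[0,2,-16],0],[0.6,[0,6,-16],0],[0.6,[0,10,-16],0],[0.6,[0,14,-16],0],[0.6,[0,18,-16],0],[0.6,[0,22,-16],0],[0.6,[0,26,-16],0],[0.6,[0,30,-16],0],[0.6,[0,34,-16],0],[0.6,[0,37,-16],0],[0.6,[0,37,-16],0]]'
python3 - <<'E'
from h import *
im=snap('top','t2.png')
for nm,(lo,hi) in dict(cop=COP,bra=BRA).items():
  for box,z in [((150,190,290,298),.048),((340,165,400,250),.069)]:
    for e,a in blobs('top',im,lo,hi,40,box): print(nm,z,np.round(e[0],1),np.round(e[1],1),a,onz('top',*e[0],z).round(4))
togo((.5795,.2483,.0455))
cv2.imwrite('pics/t2c.png',cv2.resize(im[140:300,140:450],None,fx=2.5,fy=2.5,interpolation=cv2.INTER_CUBIC))
E
```

```text
time: 6.95
eef_pos: [0.6384, -0.1265, 0.0689]
tcp_rot: [-0.1, 0.995, 0.001, 0.001]
contact_force: [-0.8, 3.7, 4.4]
opening: 0.654
time: 8.95
eef_pos: [0.5627, 0.2386, 0.2282]
tcp_rot: [-0.103, 0.995, 0.001, 0.0]
contact_force: [-0.5, -1.1, 0.8]
opening: 0.798
cop 0.048 [212.3 213.6] [21.  23.6] 321.0 [0.5774 0.2477 0.048 ]
cop 0.069 [360.4 187.5] [23.3 24.4] 425.0 [ 0.6356 -0.1262  0.069 ]
bra 0.048 [218.6 266.2] [23.  23.4] 397.5 [0.4442 0.2289 0.048 ]
bra 0.069 [369.6 230.8] [22.7 23.3] 394.0 [ 0.5272 -0.1472  0.069 ]
tool shift cm [-1.8   0.8  18.26] tool y yaw 1.775
```

View pics/t2c.png

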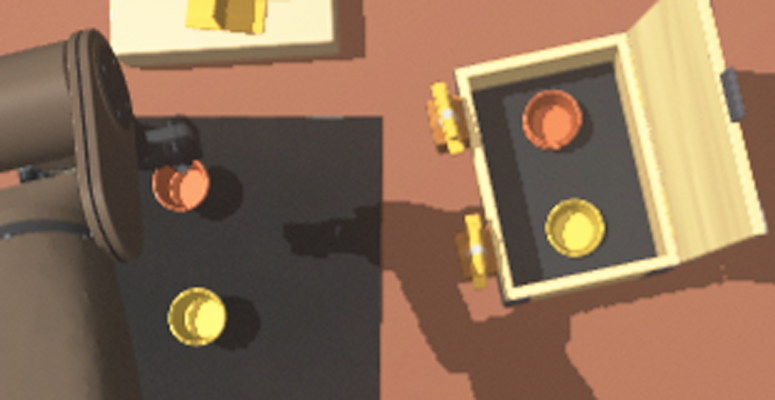

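The first copper cup is nested at crop (552,119), and the other two cups on the mat have not moved. I go on to the second copper cup.

```bash
python3 -m inch '[[0.65,[-1,0.4,3],0],[0.65,[-1.8,0.8,6],0],[0.65,[-1.8,0.8,9],0],[0.65,[-1.8,0.8,12],0],[0.65,[-1.8,0.8,15],0],[0.65,[-1.8,0.8,17],0],[0.65,[-1.8,0.8,18.2],0],[0.65,[-1.8,0.8,18.2],0],[-1,[-1.8,0.8,18.2],0],[-1,[-1.8,0.8,18.2],0],[-1,[-1.8,0.8,18.2],0],[-1,[-1.8,0.8,18.2],0],[-1,[-1.8,0.8,18.2],0],[-1,[-1.8,0.8,17.7],0],[-1,[-1.8,0.8,16],0],[-1,[-1.8,0.8,13],0],[-1,[-1.8,0.8,9],0],[-1,[-1.8,0.8,5],0],[-1,[-1.8,0.8,0],0],[-1,[-1.8,0.8,0],0]]'
python3 - <<'E'
from h import *
im=snap('top')
for e,a in blobs('top',im,*BRA,40,(150,190,290,298)): print(a,onz('top',*e[0],.048).round(4))
togo((.637,-.126,.23))
E
```

```text
time: 11.0
eef_pos: [0.5837, 0.248, 0.2383]
tcp_rot: [-0.101, 0.995, 0.001, 0.009]
contact_force: [0.6, 0.5, -0.0]
opening: 0.652
397.0 [0.444 0.229 0.048]
tool shift cm [  2.1  -37.69   0.37] tool y yaw 1.772
```

```bash
python3 -m inch '[[-1,[0.1,-2,0],0],[-1,[0.3,-5,0],0],[-1,[0.6,-9,0],0],[-1,[0.9,-13,0],0],[-1,[1.2,-17,0],0],[-1,[1.5,-21,0],0],[-1,[1.8,-25,0],0],[-1,[2.1,-29,0],0],[-1,[2.1,-33,0],0],[-1,[2.1,-35.5,0],0],[-1,[2.1,-37,0],0],[-1,[2.1,-37.7,0],0],[-1,[2.1,-37.7,0],0],[-1,[2.1,-37.7,0],0],[-1,[2.1,-37.7,0],0],[-1,[2.1,-37.7,0],0]]'
python3 - <<'E'
from h import *
togo((.637,-.1262,.085))
E
```

```text
time: 12.65
eef_pos: [0.6346, -0.1257, 0.2275]
tcp_rot: [-0.101, 0.995, 0.0, 0.0]
contact_force: [0.7, 0.7, -0.9]
opening: 0.659
tool shift cm [-0.23 -0.1  14.25] tool y yaw 1.773
```

Next I lower it and feel for contact near z 0.083.

```bash
python3 -m inch '[[-1,[-0.2,-0.1,3],0],[-1,[-0.2,-0.1,6],0],[-1,[-0.2,-0.1,8.5],0],[-1,[-0.2,-0.1,10.5],0],[-1,[-0.2,-0.1,12],0],[-1,[-0.2,-0.1,13],0],[-1,[-0.2,-0.1,13.8],0],[-1,[-0.2,-0.1,14.1],0],[-1,[-0.2,-0.1,14.2],0],[-1,[-0.2,-0.1,14.2],0]]';  python3 -m inch '[[-1,[0,0,0.15],0],[-1,[0,0,0.2],0],[-1,[0,0,0.2],0]]'
```

```text
time: 13.65
eef_pos: [0.6373, -0.1276, 0.0861]
tcp_rot: [-0.1, 0.995, -0.0, 0.001]
contact_force: [-0.7, 0.0, -0.5]
opening: 0.659
time: 13.95
eef_pos: [0.6372, -0.1275, 0.084]
tcp_rot: [-0.1, 0.995, -0.0, 0.001]
contact_force: [1.2, 0.7, 0.7]
opening: 0.654
```

```bash
python3 -m inch '[[0.55,[0,0,0.1],0],[0.55,[0,0,0.1],0],[0.55,[0,0,0.1],0],[0.55,[0,0,0.1],0],[0.55,[0,0,-1],0],[0.55,[0,0,-3],0],[0.55,[0,0,-6],0],[0.55,[0,0,-10],0],[0.55,[0,0,-13],0],[0.55,[0.5,2,-14.5],0],[0.6,[1.5,6,-14.5],0],[0.6,[2.5,10,-14.5],0],[0.6,[3.5,14,-14.5],0],[0.6,[5,17,-14.5],0],[0.6,[7,20,-14.5],0],[0.6,[9,23,-14.5],0],[0.6,[11,26,-14.5],0],[0.6,[11,28,-14.5],0],[0.6,[11,28,-14.5],0]]'
python3 - <<'E'
from h import *
im=snap('top','t3.png')
for nm,(lo,hi) in dict(cop=COP,bra=BRA).items():
  for box,z in [((150,190,290,298),.048),((340,165,400,250),.084)]:
    for e,a in blobs('top',im,lo,hi,40,box): print(nm,z,np.round(e[0],1),np.round(e[1],1),a,onz('top',*e[0],z).round(4))
togo((.444,.229,.0455))
cv2.imwrite('pics/t3c.png',cv2.resize(im[140:300,140:450],None,fx=2.5,fy=2.5,interpolation=cv2.INTER_CUBIC))
E
```

```text
time: 15.85
eef_pos: [0.4722, 0.1267, 0.2294]
tcp_rot: [-0.102, 0.995, 0.0, 0.001]
contact_force: [-0.4, 0.0, 0.4]
opening: 0.801
cop 0.084 [360.8 186.7] [23.7 26.2] 464.5 [ 0.6343 -0.1265  0.084 ]
bra 0.048 [218.2 267.4] [17.4 24.5] 278.0 [0.4413 0.2299 0.048 ]
bra 0.084 [369.6 230.8] [22.8 23.4] 397.0 [ 0.5253 -0.1462  0.084 ]
tool shift cm [ 0.77 10.72 18.38] tool y yaw 1.774
```

View pics/t3c.png

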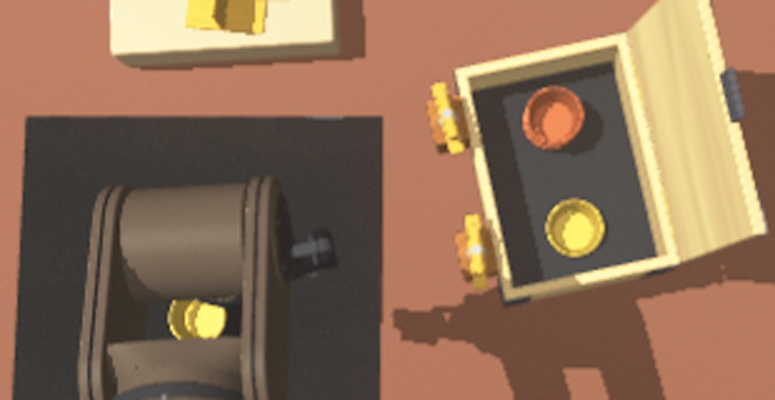

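Both copper cups are nested at crop (553,118). The brass cup is partly hidden but its visible edges have not moved, so I grasp it.

```bash
python3 -m inch '[[0.65,[0.2,4,0],0],[0.65,[0.5,8,1],0],[0.65,[0.8,10.7,4],0],[0.65,[0.8,10.7,7],0],[0.65,[0.8,10.7,10],0],[0.65,[0.8,10.7,13],0],[0.65,[0.8,10.7,16],0],[0.65,[0.8,10.7,17.8],0],[0.65,[0.8,10.7,18.3],0],[0.65,[0.8,10.7,18.3],0],[-1,[0.8,10.7,18.3],0],[-1,[0.8,10.7,18.3],0],[-1,[0.8,10.7,18.3],0],[-1,[0.8,10.7,18.3],0],[-1,[0.8,10.7,18.3],0],[-1,[0.8,10.7,17.8],0],[-1,[0.8,10.7,16],0],[-1,[0.8,10.7,12],0],[-1,[0.8,10.7,7],0],[-1,[0.8,10.7,1],0]]'
python3 - <<'E'
from h import *
togo((.529,-.1483,.23))
E
```

```text
time: 17.9
eef_pos: [0.4424, 0.228, 0.2089]
tcp_rot: [-0.101, 0.995, -0.0, -0.002]
contact_force: [0.8, 0.9, -0.9]
opening: 0.653
tool shift cm [ -0.96 -38.6   -2.11] tool y yaw 1.772
```

```bash
python3 -m inch '[[-1,[0,-2,-1],0],[-1,[-0.1,-5,-1],0],[-1,[-0.2,-9,-1],0],[-1,[-0.3,-13,-1],0],[-1,[-0.4,-17,-1],0],[-1,[-0.5,-21,-1],0],[-1,[-0.6,-25,-1],0],[-1,[-0.7,-29,-1],0],[-1,[-0.8,-33,-1],0],[-1,[-0.9,-36,-1],0],[-1,[-1,-38,-1],0],[-1,[-1,-38.6,-1],0],[-1,[-1,-38.6,-1],0],[-1,[-1,-38.6,-1],0],[-1,[-1,-38.6,-1],0],[-1,[-1,-38.6,-1],0]]'
python3 - <<'E'
from h import *
togo((.53,-.1483,.07))
E
```

```text
time: 19.5
eef_pos: [0.5307, -0.1469, 0.2184]
tcp_rot: [-0.101, 0.995, 0.0, 0.0]
contact_force: [0.1, 0.4, 0.6]
opening: 0.648
tool shift cm [ 0.09 -0.12 14.84] tool y yaw 1.774
```

```bash
python3 -m inch '[[-1,[0,-0.1,3],0],[-1,[0,-0.1,6],0],[-1,[0,-0.1,8.5],0],[-1,[0,-0.1,10.5],0],[-1,[0,-0.1,12],0],[-1,[0,-0.1,13],0],[-1,[0,-0.1,13.8],0],[-1,[0,-0.1,14.4],0],[-1,[0,-0.1,14.7],0],[-1,[0,-0.1,14.7],0]]';  python3 -m inch '[[-1,[0,0,0.1],0],[-1,[0,0,0.2],0],[-1,[0,0,0.2],0]]'
```

```text
time: 20.5
eef_pos: [0.531, -0.149, 0.0714]
tcp_rot: [-0.1, 0.995, 0.0, -0.0]
contact_force: [-0.6, 0.6, -0.7]
opening: 0.647
time: 20.8
eef_pos: [0.5311, -0.1491, 0.0696]
tcp_rot: [-0.1, 0.995, -0.0, 0.0]
contact_force: [-0.4, 0.3, -0.5]
opening: 0.647
```

```bash
python3 -m inch '[[-1,[0,0,0.2],0],[-1,[0,0,0.2],0],[0.55,[0,0,0.2],0],[0.55,[0,0,0.2],0],[0.55,[0,0,0.2],0],[0.55,[0,0,0.2],0],[0.55,[0,0,-1],0],[0.55,[0,0,-3],0],[0.55,[0,0,-6],0],[0.55,[0,0,-10],0],[0.55,[0,0,-14],0],[0.6,[0,2,-16],0],[0.6,[0,6,-16],0],[0.6,[0,10,-16],0],[0.6,[0,14,-16],0],[0.6,[0,18,-16],0],[0.6,[0,22,-16],0],[0.6,[0,26,-16],0],[0.6,[0,26,-16],0],[0.6,[0,26,-16],0]]'
python3 - <<'E'
from h import *
im=snap('top','t4.png')
for nm,(lo,hi) in dict(cop=COP,bra=BRA).items():
  for box,z in [((150,190,290,298),.048),((340,165,400,250),.084 if nm=='cop' else .069),((305,165,342,262),.137)]:
    for e,a in blobs('top',im,lo,hi,40,box): print(nm,z,np.round(e[0],1),np.round(e[1],1),round(e[2]),a,onz('top',*e[0],z).round(4))
cv2.imwrite('pics/t4c.png',cv2.resize(im[110:290,290:460],None,fx=3.3,fy=3.3,interpolation=cv2.INTER_CUBIC))
# lid edge candidates: project lid tab/corner for angles in both views
c=np.array([.583,-.137,0]);ex=np.array([np.cos(.203),np.sin(.203),0]);ey=np.array([-ex[1],ex[0],0]);ez=np.array([0,0,1])
for a in (1.4,1.5,1.6,1.7,1.8,1.9):
    y=ey*np.cos(a)+ez*np.sin(a);z=-ey*np.sin(a)+ez*np.cos(a)
    h=c-ey*.084+ez*.105
    for n in('top','side'): print(a,n,[np.round(proj(n,h+y*.166+z*.01+ex*s),0).tolist() for s in(-.114,0,.114)])
s=status.get_state();print(s['eef_pos'],s['qpos'].round(2))
E
```

```text
time: 22.8
eef_pos: [0.4789, 0.1063, 0.2301]
tcp_rot: [-0.102, 0.995, -0.0, 0.001]
contact_force: [0.4, 0.4, -0.7]
opening: 0.8
cop 0.084 [360.8 186.7] [23.7 26.1] 34 465.5 [ 0.6342 -0.1265  0.084 ]
cop 0.137 [320.4 233.9] [ 35.6 180.7] 177 1756.0 [ 0.5126 -0.0289  0.137 ]
bra 0.069 [370.1 230. ] [23.5 24.5] 53 432.0 [ 0.529  -0.1484  0.069 ]
bra 0.137 [328.9 233. ] [ 6.4 16.8] 176 51.0 [ 0.5145 -0.0486  0.137 ]
bra 0.137 [318.6 186.9] [ 6.5 33.7] 164 97.5 [ 0.6232 -0.0252  0.137 ]
1.4 top [[415.0, 239.0], [402.0, 185.0], [390.0, 132.0]]
1.4 side [[286.0, 230.0], [352.0, 220.0], [415.0, 210.0]]
1.5 top [[424.0, 237.0], [410.0, 183.0], [398.0, 130.0]]
1.5 side [[288.0, 234.0], [355.0, 224.0], [419.0, 214.0]]
1.6 top [[432.0, 236.0], [418.0, 181.0], [406.0, 128.0]]
1.6 side [[290.0, 240.0], [359.0, 230.0], [423.0, 220.0]]
1.7 top [[439.0, 234.0], [426.0, 180.0], [413.0, 127.0]]
1.7 side [[292.0, 247.0], [362.0, 236.0], [427.0, 226.0]]
1.8 top [[447.0, 233.0], [434.0, 179.0], [421.0, 126.0]]
1.8 side [[294.0, 255.0], [365.0, 244.0], [432.0, 233.0]]
1.9 top [[454.0, 231.0], [440.0, 178.0], [428.0, 125.0]]
1.9 side [[296.0, 264.0], [368.0, 252.0], [435.0, 241.0]]
[0.4791654  0.10552615 0.22995181] [ 0.01 -0.11  2.04 -0.    1.21 -1.76]
```

View pics/t4c.png

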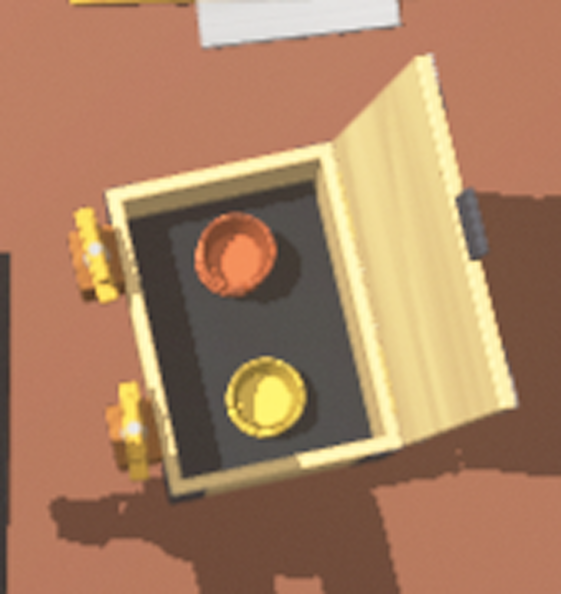

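Both stacks look upright. The lid's outer corners at (446,233) and (420,127) put it at about 1.79 rad. Before closing it I'll probe each top cup's inner floor with shut fingers: copper should be at 0.053 (TCP 0.072) and brass at 0.038 (TCP 0.057).

```bash
python3 -m inch '[[-1,[-1,-3,0],0],[-1,[-3,-7,0],0],[-1,[-5,-11,0],0],[-1,[-7,-15,0],0],[-1,[-9,-19,0],0],[-1,[-10.7,-23,0],0],[-1,[-10.7,-25.8,0],0],[-1,[-10.7,-25.8,3],0],[-1,[-10.7,-25.8,7],0],[-1,[-10.7,-25.8,11],0],[-1,[-10.7,-25.8,13],0],[-1,[-10.7,-25.8,14.5],0],[-1,[-10.7,-25.8,15],0],[-1,[-10.7,-25.8,15.3],0],[-1,[-10.7,-25.8,15.3],0]]'; for k in 1 2 ; do python3 -m inch '[[-1,[0,0,0.1],0],[-1,[0,0,0.15],0],[-1,[0,0,0.15],0]]';done
```

```text
time: 24.35
eef_pos: [0.6361, -0.1263, 0.0775]
tcp_rot: [-0.1, 0.995, -0.0, 0.001]
contact_force: [0.3, 0.6, 0.4]
opening: -0.002
time: 24.65
eef_pos: [0.6357, -0.1257, 0.0756]
tcp_rot: [-0.101, 0.995, -0.0, 0.001]
contact_force: [-0.4, 0.1, -1.0]
opening: 0.004
time: 24.95
eef_pos: [0.6353, -0.1256, 0.0732]
tcp_rot: [-0.1, 0.995, 0.0, -0.0]
contact_force: [0.1, 0.8, -0.4]
opening: -0.004
```

```bash
python3 -m inch '[[-1,[0,0,0.1],0],[-1,[0,0,0.15],0],[-1,[0,0,0.15],0]]'; python3 -m inch '[[-1,[0,0,0.1],0],[-1,[0,0,0.15],0],[-1,[0,0,0.15],0]]'
```

```text
time: 25.25
eef_pos: [0.6355, -0.1258, 0.0722]
tcp_rot: [-0.1, 0.995, -0.0, 0.0]
contact_force: [-0.7, -0.4, 1.9]
opening: -0.0
time: 25.55
eef_pos: [0.6357, -0.1259, 0.0721]
tcp_rot: [-0.101, 0.995, -0.0, -0.0]
contact_force: [-2.7, 1.0, 7.6]
opening: 0.0
```

Copper floor contact at 0.072, exactly as expected. Now the brass stack.

```bash
python3 -m inch '[[-1,[0,0,-3],0],[-1,[0,0,-6],0],[-1,[2,0,-8],0],[-1,[5,0,-8],0],[-1,[8,0,-8],0],[-1,[10.5,0,-8],0],[-1,[10.9,0,-8],0],[-1,[10.9,0,-8],0],[-1,[10.9,0,-5],0],[-1,[10.9,0,-2],0],[-1,[10.9,0,-0.5],0],[-1,[10.9,0,0.5],0],[-1,[10.9,0,0.9],0],[-1,[10.9,0,0.9],0]]'; for k in 1 2 3; do python3 -m inch '[[-1,[0,0,0.1],0],[-1,[0,0,0.15],0],[-1,[0,0,0.15],0]]';done
```

```text
time: 26.95
eef_pos: [0.5291, -0.1476, 0.0615]
tcp_rot: [-0.101, 0.995, -0.0, 0.0]
contact_force: [-0.5, 0.0, -0.2]
opening: -0.003
time: 27.25
eef_pos: [0.529, -0.1477, 0.0606]
tcp_rot: [-0.1, 0.995, -0.0, 0.001]
contact_force: [0.4, 0.5, -0.3]
opening: 0.007
time: 27.55
eef_pos: [0.5285, -0.1475, 0.0583]
tcp_rot: [-0.1, 0.995, 0.0, -0.0]
contact_force: [-0.6, -0.1, -0.7]
opening: 0.002
time: 27.85
eef_pos: [0.5288, -0.1476, 0.0572]
tcp_rot: [-0.1, 0.995, -0.0, 0.0]
contact_force: [-0.2, -0.1, 2.6]
opening: -0.0
```

Both stacks are fully seated. Next I go up and over the lid, to just behind its outer face.

```bash
python3 -m inch '[[-1,[0,0,-3],0],[-1,[0,0,-7],0],[-1,[0,0,-11],0],[-1,[0,0,-15],0],[-1,[-1,0,-19],0],[-1,[-2.5,0,-23],0],[-1,[-4,0,-27],0],[-1,[-5.5,0,-30],0],[-1,[-5.5,-2,-31],0],[-1,[-5.5,-6,-31],0],[-1,[-5.5,-10,-31],0],[-1,[-5.5,-14,-31],0],[-1,[-5.5,-17,-31],0],[-1,[-5.5,-19,-31],0],[-1,[-5.5,-19,-31],0],[-1,[-5.5,-19,-28],0],[-1,[-5.5,-19,-24],0],[-1,[-5.5,-19,-20.5],0],[-1,[-5.5,-19,-20.2],0],[-1,[-5.5,-19,-20.2],0]]'
python3 - <<'E'
from h import *
cv2.imwrite('pics/s5c.png',cv2.resize(snap('side')[120:420,180:540],None,fx=2,fy=2))
c=np.array([.583,-.137,0]);ex=np.array([np.cos(.203),np.sin(.203),0]);ey=np.array([-ex[1],ex[0],0])
d=status.get_state()['eef_pos']-c;print('case x,y',d@ex,d@ey,d[2])
E
```

```text
time: 29.85
eef_pos: [0.6202, -0.3216, 0.258]
tcp_rot: [-0.101, 0.995, 0.001, -0.001]
contact_force: [0.4, -0.5, 0.4]
opening: 0.0
case x,y -0.0001149657140916584 -0.18921062944304978 0.2605502931677114
```

View pics/s5c.png

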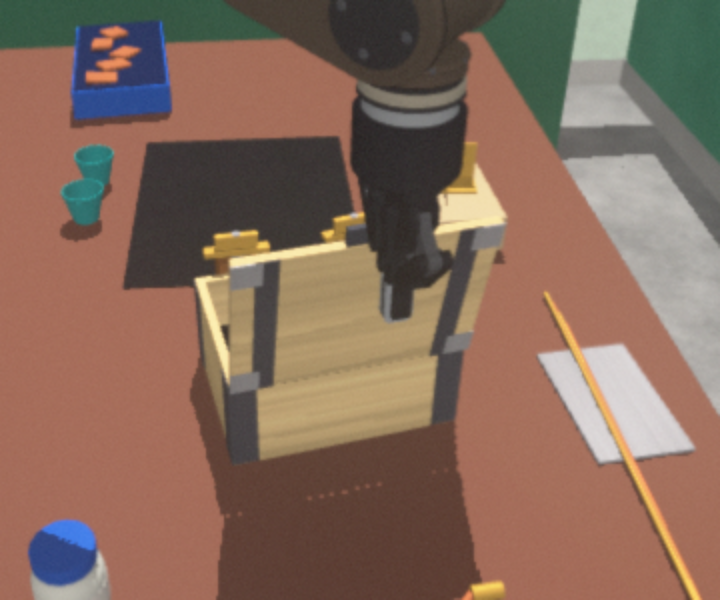

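The picture shows the shut fingers behind the lid's outer face, with the gripper body above its edge. I push it over along the arc.

```bash
python3 -m inch '[[-1,[0,2,0],0],[-1,[0,4,0],0],[-1,[0,5,0],0],[-1,[0,6,0],0],[-1,[0,7,0],0],[-1,[0,8,0],0],[-1,[0,9.2,0],0],[-1,[0,10.4,0.1],0],[-1,[0,11.7,0.2],0],[-1,[0,12.6,0.5],0],[-1,[0,13.6,0.9],0],[-1,[0,14.6,1.2],0],[-1,[0,15.5,1.6],0],[-1,[0,15.5,1.6],0]]'
python3 - <<'E'
from h import *
print(status.get_state()['contact_force'])
cv2.imwrite('pics/s6c.png',cv2.resize(snap('side')[120:420,180:540],None,fx=2,fy=2))
c=np.array([.583,-.137,0]);ex=np.array([np.cos(.203),np.sin(.203),0]);ey=np.array([-ex[1],ex[0],0])
d=status.get_state()['eef_pos']-c;print('case x,y',d@ex,d@ey,d[2])
E
```

```text
time: 31.3
eef_pos: [0.5893, -0.1696, 0.2426]
tcp_rot: [-0.101, 0.995, 0.0, -0.0]
contact_force: [0.7, 0.1, 0.2]
opening: -0.001
[0.70226793 0.06094071 0.228052  ]
case x,y -0.0007345817647151429 -0.033440943004601355 0.24212593001628904
```

View pics/s6c.png

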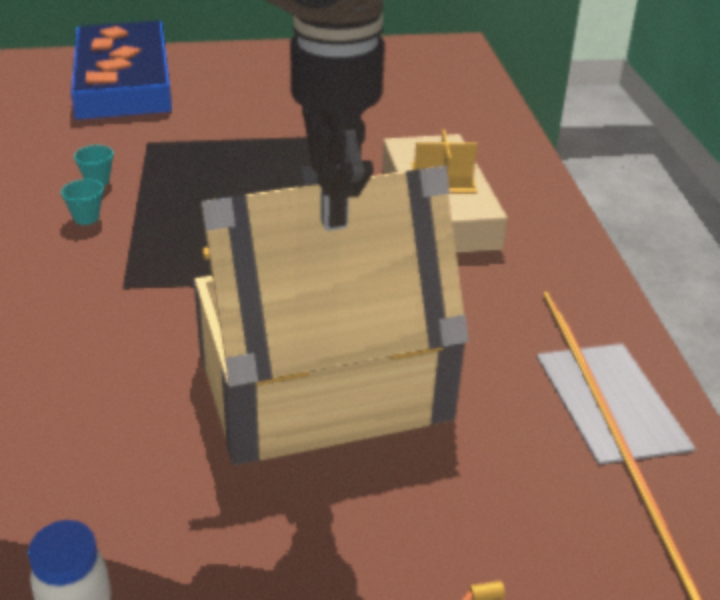

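```bash
python3 -m inch '[[-1,[0,1,0.6],0],[-1,[0,2.1,1.5],0],[-1,[0,3.2,2.4],0],[-1,[0,4.1,3.4],0],[-1,[0,4.9,4.5],0],[-1,[0,5.5,5.7],0],[-1,[0,6.1,6.9],0],[-1,[0,6.5,8.2],0],[-1,[0,6.8,9.3],0],[-1,[0,6.9,10],0],[-1,[0,7,10.5],0],[-1,[0,7,10.8],0],[-1,[0,7,10.8],0]]'; python3 -m inch '[[-1,[0,0,0.1],0],[-1,[0,0,0.15],0],[-1,[0,0,0.15],0]]'
```

```text
time: 32.65
eef_pos: [0.5755, -0.1025, 0.1347]
tcp_rot: [-0.1, 0.995, -0.0, -0.0]
contact_force: [-0.2, 0.1, -0.1]
opening: 0.001
time: 32.95
eef_pos: [0.5757, -0.1026, 0.1343]
tcp_rot: [-0.1, 0.995, -0.0, 0.0]
contact_force: [-2.3, -0.2, 5.7]
opening: 0.0
```

```bash
python3 -m inch '[[-1,[0,0,0.1],0],[-1,[0,0,0.2],0],[-1,[0,0,0.2],0]]'; python3 -m inch '[[-1,[0,0,-2],0],[-1,[0,0,-5],0],[-1,[0,0,-9],0],[0.2,[1,4,-10],0],[0.2,[4,8,-10],0],[0.2,[7,12,-10],0],[0.2,[10,16,-10],0],[0.2,[13,20,-10],0],[0.2,[13,22,-10],0],[0.2,[13,22,-10],0]]'
python3 - <<'E'
from h import *
im=snap('top');cv2.imwrite('pics/t7c.png',cv2.resize(im[130:280,270:450],None,fx=4,fy=4,interpolation=cv2.INTER_CUBIC))
for e,a in blobs('top',im,*BRA,40,(300,165,345,268)): print(np.round(e[0],1),np.round(e[1],1),round(e[2]),a,onz('top',*e[0],.141).round(4))
E
```

```text
time: 33.25
eef_pos: [0.5758, -0.1026, 0.1342]
tcp_rot: [-0.101, 0.995, -0.0, -0.0]
contact_force: [-6.0, 1.3, 12.5]
opening: 0.002
time: 34.25
eef_pos: [0.4029, 0.0891, 0.231]
tcp_rot: [-0.102, 0.995, 0.0, 0.001]
contact_force: [-0.5, -0.5, -0.2]
opening: 0.594
[330.9 248.7] [ 5.7 18.5] 172 55.5 [ 0.4777 -0.0529  0.141 ]
[329. 233.] [ 6.5 16.7] 176 50.0 [ 0.5139 -0.0487  0.141 ]
[318.6 186.9] [ 6.5 33.7] 164 101.0 [ 0.6223 -0.0254  0.141 ]
```

View pics/t7c.png

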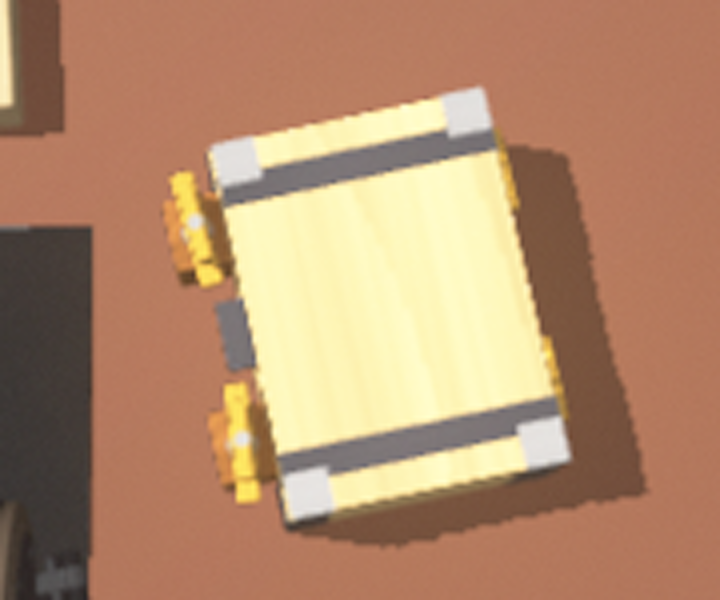

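The lid is shut, with contact at TCP 0.1342 (0.134 expected), and both buttons are clear. In this crop the far one is at (195,222) and the near one at (241,440). I'll check the pivots against the prediction and measure the rib angles.

Run:
```python
from h import *
for p in [(.499,-.0512,.141),(.6263,-.025,.141)]: print(np.round(proj('top',p),1),np.round(proj('side',p),1))
for nm,q in dict(near=((236,385),(246,500),(241,440)),far=((180,175),(210,283),(195,222))).items():
    w=[onz('top',270+x/4,130+y/4,z) for (x,y),z in zip(q,(.1245,.1245,.141))]
    d=w[0]-w[1];print(nm,'pivot',w[2].round(4),'len',np.linalg.norm(d).round(3),'yaw-case',(np.arctan2(d[1],d[0])-.203).round(3),'mid',((w[0]+w[1])/2).round(4))
s=snap('side');cv2.imwrite('pics/s8c.png',cv2.resize(s[200:300,270:400],None,fx=5,fy=5,interpolation=cv2.INTER_CUBIC))
togo((.499,-.0512,.18))
```

```text
[330.1 239.5] [296.7 237.1]
[318.4 185.3] [355.8 228. ]
near pivot [ 0.4978 -0.0516  0.141 ] len 0.068 yaw-case -0.124 mid [ 0.4981 -0.0513  0.1245]
far pivot [ 0.6257 -0.0257  0.141 ] len 0.068 yaw-case 0.058 mid [ 0.6253 -0.025   0.1245]
tool shift cm [ -6.48 -15.47   5.16] tool y yaw 1.773
```

View pics/s8c.png

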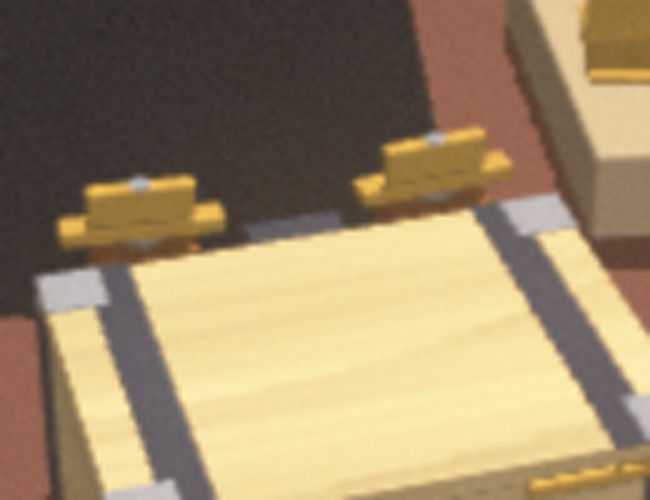

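The pivots agree in both views to about 2 mm: near (0.4985, -0.0514) with the button at -0.12, far (0.626, -0.025) with the button at +0.06. I grip the near rib at TCP z 0.147.

```bash
python3 -m inch '[[-0.2,[-1,-3,0],0.05],[-0.2,[-3,-7,0],0.12],[-0.2,[-5,-11,0],0.12],[-0.2,[-6.5,-14,0],0.12],[-0.2,[-6.5,-15.4,0],0.12],[-0.2,[-6.5,-15.4,2],0.12],[-0.2,[-6.5,-15.4,4],0.12],[-0.2,[-6.5,-15.4,4],0.12]]' 30
python3 - <<'E'
from h import *
togo((.4985,-.0514,.147))
E
```

```text
time: 35.15
eef_pos: [0.4963, -0.0507, 0.1878]
tcp_rot: [-0.04, 0.999, 0.001, -0.004]
contact_force: [-1.1, -0.9, 0.1]
opening: 0.399
tool shift cm [-0.24 -0.1   4.08] tool y yaw 1.651
```

```bash
python3 -m inch '[[-0.2,[-0.2,-0.1,1.5],0],[-0.2,[-0.2,-0.1,3],0],[-0.2,[-0.2,-0.1,3.8],0],[-0.2,[-0.2,-0.1,4],0],[-0.2,[-0.2,-0.1,4],0],[-1,[-0.2,-0.1,4],0],[-1,[-0.2,-0.1,4],0],[-1,[-0.2,-0.1,4],0],[-1,[-0.2,-0.1,4],0],[-1,[-0.2,-0.1,4],0],[-1,[-0.2,-0.1,4],0]]' 30
```

```text
time: 36.25
eef_pos: [0.5013, -0.0504, 0.1525]
tcp_rot: [-0.04, 0.999, 0.001, 0.001]
contact_force: [-0.8, 5.1, 4.6]
opening: 0.094
```

```bash
python3 -m inch '[[-1,[0.1,0,-0.3],0],[-1,[0.1,0,-0.3],0.1],[-1,[0.1,0,-0.3],0.2],[-1,[0.1,0,-0.3],0.3],[-1,[0.1,0,-0.3],0.4],[-1,[0.1,0,-0.3],0.5],[-1,[0.1,0,-0.3],0.6],[-1,[0.1,0,-0.3],0.7],[-1,[0.1,0,-0.3],0.8],[-1,[0.1,0,-0.3],0.9],[-1,[0.1,0,-0.3],1.0],[-1,[0.1,0,-0.3],1.1],[-1,[0.1,0,-0.3],1.2],[-1,[0.1,0,-0.3],1.3],[-1,[0.1,0,-0.3],1.38],[-1,[0.1,0,-0.3],1.43],[-1,[0.1,0,-0.3],1.45],[-1,[0.1,0,-0.3],1.45],[-1,[0.1,0,-0.3],1.45]]'; python3 -c "
from h import *
togo((.4985,-.0514,.147))
s=status.get_state();print(s['qpos'].round(2),s['wrist_torque'].round(2))"
```

```text
time: 38.15
eef_pos: [0.4996, -0.0522, 0.1526]
tcp_rot: [0.632, 0.775, -0.001, 0.001]
contact_force: [3.6, -3.2, -10.0]
opening: 0.093
tool shift cm [ 0.1  -0.09  0.56] tool y yaw 0.203
[-0.31  0.01  2.08 -0.    1.05 -0.51] [-0.43 -0.83  0.  ]
```

The near button is turned, with the tool squared to the case at yaw 0.203, so about -1.57. I release it and move to the far rib.

```bash
python3 -m inch '[[-0.2,[0,0,0],0],[-0.2,[0,0,0],0],[-0.2,[0,0,0],0],[-0.2,[0,0,0],0],[-0.2,[0,0,-2],0],[-0.2,[0,0,-4],0],[-0.2,[0,3,-4.5],-0.13],[-0.2,[0,6,-4.5],-0.26],[-0.2,[0,9,-4.5],-0.39],[-0.2,[0,12,-4.5],-0.52],[-0.2,[0,13,-4.5],-0.65],[-0.2,[0,13,-4.5],-0.78],[-0.2,[0,13,-4.5],-0.91],[-0.2,[0,13,-4.5],-1.04],[-0.2,[0,13,-4.5],-1.17],[-0.2,[0,13,-4.5],-1.3],[-0.2,[0,13,-4.5],-1.43],[-0.2,[0,13,-4.5],-1.56],[-0.2,[0,13,-4.5],-1.63],[-0.2,[0,13,-4.5],-1.63]]';  python3 -c "
from h import *
togo((.626,-.025,.15))
s=status.get_state();print(s['qpos'].round(2),s['wrist_torque'].round(2))"
```

```text
time: 40.15
eef_pos: [0.6271, -0.0253, 0.1996]
tcp_rot: [-0.13, 0.991, -0.0, 0.0]
contact_force: [-0.4, -0.5, 1.1]
opening: 0.404
tool shift cm [0.1  0.06 4.96] tool y yaw 1.832
[-0.2   0.23  1.74 -0.    1.17 -2.03] [-0.02  0.05 -0.03]
```

```bash
python3 -m inch '[[-0.2,[0.1,0,1.5],0],[-0.2,[0.1,0,3],0],[-0.2,[0.1,0,4.3],0],[-0.2,[0.1,0,4.7],0],[-0.2,[0.1,0,4.7],0],[-1,[0.1,0,4.7],0],[-1,[0.1,0,4.7],0],[-1,[0.1,0,4.7],0],[-1,[0.1,0,4.7],0],[-1,[0.1,0,4.7],0],[-1,[0.1,0,4.7],0]]' 30
```

```text
time: 41.25
eef_pos: [0.6262, -0.0244, 0.1531]
tcp_rot: [-0.13, 0.991, 0.001, 0.0]
contact_force: [-1.2, 5.5, 1.3]
opening: 0.095
```

```bash
python3 -m inch '[[-1,[0,0,0],0.1],[-1,[0,0,0],0.2],[-1,[0,0,0],0.3],[-1,[0,0,0],0.4],[-1,[0,0,0],0.5],[-1,[0,0,0],0.6],[-1,[0,0,0],0.7],[-1,[0,0,0],0.8],[-1,[0,0,0],0.9],[-1,[0,0,0],1.0],[-1,[0,0,0],1.1],[-1,[0,0,0],1.2],[-1,[0,0,0],1.3],[-1,[0,0,0],1.4],[-1,[0,0,0],1.5],[-1,[0,0,0],1.58],[-1,[0,0,0],1.62],[-1,[0,0,0],1.62],[-1,[0,0,0],1.62]]'; python3 -c "
from h import *
togo((.626,-.025,.15))"; python3 -m inch '[[-0.2,[0,0,0],0],[-0.2,[0,0,0],0],[-0.2,[0,0,0],0],[-0.2,[0,0,0],0],[-0.2,[0,0,-2],0],[-0.2,[0,0,-4],0],[-0.2,[0,0,-8],0],[-0.2,[3,0,-12],0],[-0.2,[7,-3,-12],0],[-0.2,[11,-6,-12],0],[-0.2,[15,-9,-12],0],[-0.2,[19,-11,-12],0],[-0.2,[23,-11,-12],0],[-0.2,[26,-11,-12],0],[-0.2,[26,-11,-12],0],[-0.2,[26,-11,-12],0]]'
python3 - <<'E'
from h import *
t=snap('top');s=snap('side')
a=cv2.resize(t[130:280,270:450],None,fx=2.2,fy=2.2,interpolation=cv2.INTER_CUBIC)
b=cv2.resize(s[200:350,260:440],None,fx=2.2,fy=2.2,interpolation=cv2.INTER_CUBIC)
cv2.imwrite('pics/e9.png',np.hstack([a,b]));print(status.get_state()['eef_pos'])
E
```

```text
time: 43.15
eef_pos: [0.6265, -0.0238, 0.1531]
tcp_rot: [0.629, 0.778, 0.002, -0.001]
contact_force: [-1.1, 6.3, 1.3]
opening: 0.09
tool shift cm [-0.11 -0.07  0.31] tool y yaw 0.212
time: 44.75
eef_pos: [0.4638, 0.2054, 0.2724]
tcp_rot: [0.628, 0.778, -0.0, 0.0]
contact_force: [-0.4, 0.5, 0.5]
opening: 0.405
[0.46419182 0.20454857 0.27227302]
```

View pics/e9.png

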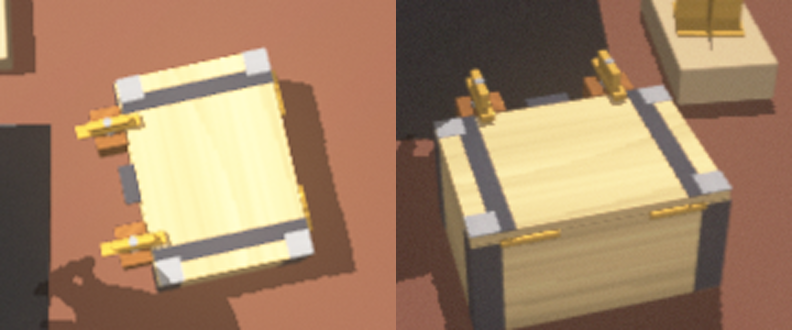

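Both bars lie square across the lid edge in both views: far from (77,133) to (142,120), near from (103,250) to (168,238). That works out to about -1.57 rad each. The lid is flush and the arm is clear, so I hand in.

```bash
python3 -c "
from h import *
print(ctrl.sign_off())"
```

```text
the job is handed in; nothing more can be done
None
```

The cups are packed, the lid is shut and buttoned, and I handed the job in at about 45 s. `sign_off()` gives no verdict, so these are only my own checks.

- **Cups:** All three loose cups found on the mat are in their own stacks, two copper on copper and one brass on brass. Probing with shut fingers met the top cups' floors at TCP 0.072 (copper) and 0.057 (brass), the heights expected for fully seated cups.
- **Lid:** I pushed it over from behind and pressed it to 12.5 N. Contact was at TCP height 0.134, as expected for shut, with both turnbuttons still clear of it.
- **Turnbuttons:** I turned each by its rib to about -1.57 rad. The tool yaw said so, and the last top and side pictures agree.
- **Not touched:** The arm never went near the torch, flux jar or brazed piece. I did not measure them again at the end.
- **Small disagreements:**
  - The copper stack's rim read about 3 mm off the base cup's axis in the top view. I put that down to the lower lips showing in the mask.
  - The rib grips sat about 5 mm higher than planned, but held.

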